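# Release the ratchet jaw of a vanity organiser and push it fully open

### The arm

A 6-joint arm with a two-finger parallel gripper is mounted at the origin on the work surface. World frame = base frame: x ahead of the robot, y to its left, z up, the work surface at z = 0. Lengths are in m, angles in rad, forces in N, time in s.
With the tool pointing down it reaches from about 0.275 to 0.825 m from the base axis. Payload 4.9 kg.
Tool frame: the origin (TCP) lies at the very end of the fingers, on their centre line; the grasp point (between the pads) lies 19 mm behind it; z points along the fingers, y is the direction in which the jaws open and shut (so a half turn about z gives the same grasp; the last joint's range is limited). The gripper opens to 85 mm and grips with 20 to 120 N. Pads are 22 mm wide; open, the fingers measure 114 mm over their backs; the gripper's body (76 mm by 85 mm) begins 54 mm behind the grasp point. The pads swing forward as they close: fully open they stand 13 mm farther back than shut.
Start: joints at [-1.291, 0.326, -0.193, 1.052, 0, 1.437], TCP at [0.221, -0.504, 0.231] pointing down, gripper open.
Joint ranges: [-2.65, 2.65], [-0.97, 1.79], [-1.3, 1.35], [-1.93, 2.1], [-1.47, 1.37], [-3.14, 3.14]. Speed limits (rad/s): [2.57, 2.57, 3.14, 3.14, 3.14, 3.14].

### API

Orientations are given as a unit quaternion [w, x, y, z].
In Python, from rig import status, eyes, job gives the robot as it stands.
- The arm moves only by the tool servo_tool, never from a script. Its arguments are lists of equal length, an entry for each row: "translation": the shift along the tool's x, y, z in cm, a list of three; "twist": the turn, a rotation vector about the tool's x, y, z in degrees, a list of three; "hand": the opening in per cent of the stroke, from 0 (shut) to 100 (fully open). In form: {"translation": [[x, y, z], ...], "twist": [[ax, ay, az], ...], "hand": [hand, ...]}. A call has 1 to 10 rows; each row is the pose to reach, as a shift and turn from the pose commanded when the call began, along the tool's axes at that moment; what a row does not reach only later rows make up. A row lasts 1/8 s, in which the tool goes at most 62.5 mm and 10.7 degrees, less where a joint would pass 70% of its speed; a pose out of reach is approached as far as the arm can. A call with a gripper value outside its range is refused whole. The fingers move at their own pace and stop on an object; "grip_force" is the grip in N (left out, the last holds). Time passes only in rows, so rows that repeat a pose let the fingers close. It gives the time, the measured TCP pose, the force and the opening at its end, in the units of the state.
- status.get_state(): the state, without advancing time (a new reading comes with each control period).
- eyes.get_image(name): name is "side" or "top"; returns the picture (480x640x3 uint8, red, green, blue); there is no depth.
- eyes.camera_params(name): a dict with "camera_matrix" (3x3 intrinsics, pixels), "R" (3x3) and "t" (3): a world point X has camera coordinates R X + t. Camera axes: x right, y down, z forward; pixel columns grow to the right and rows downward; lengths in m; the calibration is good to about 2 mm. A picture is of the moment at which its call begins. camera_params takes no time and is no camera call.
- job.finish_job(): hands the job in, once; it reports no verdict.
The state is a dict: "time": time; "joints": joint angles; "qd": joint speeds; "tau": joint torques, N m; "ee_pos": TCP position; "tool_rot": TCP orientation; "wrist_force": force on the tool from outside, world axes, zero at the start; "ft_torque": the same for the moment, N m; "finger_gap": finger opening in m.
Only numpy, scipy, OpenCV 4.12 (cv2) and the standard library are available. Lean on these libraries where they do the work, as an engineer would, in place of code of your own. Each camera call takes 0.05 s, during which the arm holds its last target.

### The job

Open the vanity organiser right up to make room for the hand mirror: with your fingertips press the ratchet release plate down, and while it stays down push the sliding jaw back along its bar, away from the fixed jaw, until it is fully home against the end post. Then let go so that the release springs up again and end clear of everything; do not pick up, knock over or shift any of the toiletries on the counter.

Things in the scene. Friction and masses are not known exactly. Their poses are not given: they have to be found in the camera images.
- organiser: bookend-style organiser, fixed, at another place and yaw each time. Grey base slab 170 (x) x 370 (y) x 12 mm; origin at the centre of its underside on the counter, z up. Fixed aluminium jaw plate (top 95 mm above the counter) across its -y end at y = -165 mm. A steel bar, top 46 mm above the counter, toothed underneath, runs along its y axis at x = -50 mm, the robot's side.
- bar_end (a point): centre of the top of the dark steel end post (34 x 14 mm, 60 mm high) that carries the bar's far end, at the organiser's x = -50, y = +165.5 mm; the end that the jaw is pushed to. Axes as the organiser's.
- jaw (a joint): sliding jaw along the bar, m: 0 = nearest the fixed jaw, 0.150 = fully home, stopped at the end post; grows along the organiser's +y. Starts at 0.01 to 0.07. A carriage astride the bar carries an upright aluminium plate 150 mm across, 10 thick, top 95 mm above the counter. Friction about 2 N; with the release up the ratchet blocks motion towards 0.150 (up to 8 mm play). Stays where left.
- jaw_face (a point): point on the flat inner face (facing the fixed jaw) of the sliding jaw's plate, right beside the release plate, 83 mm above the counter, 12 mm below the plate's upper edge. Pushing here towards the organiser's +y moves the jaw back once released. Axes as the organiser's.
- release (a joint): how far the ratchet release is pressed down, m: 0 (up to 0.004 when resting on a tooth) = up, locking; above 0.005 = jaw free; 0.009 = hard stop. Sprung: about 2 N to start it, 6.5 N fully down; it springs back when let go, so it must be kept down while the jaw is pushed. Rides with the jaw.
- release_top (a point): centre of the top of the release: a flat black rubber plate 54 mm (across the bar) x 50 mm (along it) x 8 mm on the jaw's carriage above the bar, top 70 mm above the counter when up, open above. It lies on the fixed-jaw side of the jaw's upright plate, its centre 28 mm from that plate's inner face. Axes as the organiser's.
- serum: bystander, loose: closed frosted glass serum bottle, 38 mm diameter, 82 mm high, standing on the organiser's base between the jaws; origin at the centre of its underside
- jar: bystander, loose: frosted glass cream jar with aluminium lid, 50 mm diameter, 45 mm high, standing on the organiser's base between the jaws; origin at the centre of its underside
- roller: bystander, loose: rose quartz facial roller on a steel frame, 165 mm long, 28 mm high, lying on the counter on the robot's right; origin under its middle, handle towards its -x
- mirror: bystander, loose: brushed aluminium hand mirror, 112 mm disc with handle, 225 mm long, 10 mm thick, lying face up on the counter beyond the organiser; origin under its middle, handle towards its -x
- holder: bystander, loose: white ceramic toothbrush holder, a cup 72 mm in diameter and 100 mm high with two toothbrushes in it that reach 170 mm, standing on the counter; origin at the centre of its underside
- tumbler: bystander, loose: glass tumbler, 68 mm diameter, 85 mm high, standing on the counter; origin at the centre of its underside
- soap: bystander, loose: cream bar of soap 60 x 85 x 25 mm lying on the counter on the robot's left; origin at the centre of its underside

How it is judged:
By the outcome, as a careful person would: the job done as asked, in the order asked, and still so for the second after the job is handed in, with the robot touching nothing.
It also fails if it takes over 38 s, if anything falls off the work surface, if the arm or the gripper's body presses on something with over 40 N, if the wrist force passes 120 N, or if a joint passes its speed limit or range.

## Working session

There is one attempt and no reset: what is moved stays moved. The work goes in short steps, Python scripts to look and compute and a tool call to move; the robot and the scene stay as the last step left them, time stands still between calls to the robot, and variables do not carry over. Pictures are saved under pics/ and viewed, and the job is handed in when it is done.

Besides the shell and the picture viewer there is one more tool, called after ">>>" as name(argument=value, ...), one argument or row to a line, values as JSON. servo_tool: Moves the arm, as the interface text tells. Its arguments: {"type":"object","properties":{"translation":{"type":"array"},"twist":{"type":"array"},"hand":{"type":"array"},"grip_force":{"type":"number"}},"required":["translation","twist","hand"]}

```bash
mkdir -p pics
python3 - <<'E'
from rig import status, eyes
import cv2,numpy as np
s=status.get_state()
for k in s: print(k,np.round(s[k],4))
for n in("side","top"):
    cv2.imwrite(f"pics/{n}0.png",eyes.get_image(n)[:,:,::-1])
    p=eyes.camera_params(n)
    print(n,{k:np.round(p[k],4).tolist() for k in p}, (-np.array(p["R"]).T@np.array(p["t"])).round(3))
E
```

```text
time 0.0
joints [-1.2912  0.3269 -0.1936  1.052  -0.      1.4366]
qd [ 0.0008  0.0001  0.0002 -0.      0.0016 -0.0005]
tau [-3.00000e-04 -4.43391e+01  2.62446e+01  1.54000e-02 -2.00000e-04
  0.00000e+00]
ee_pos [ 0.221  -0.503   0.2305]
tool_rot [-9.000e-04  9.787e-01  2.054e-01 -1.000e-04]
wrist_force [-0.4002 -0.5247 -1.0422]
ft_torque [-0.0257 -0.0452  0.0565]
finger_gap 0.0858
side {'camera_matrix': [[447.6614, 0.0, 317.5825], [0.0, 447.6614, 236.524], [0.0, 0.0, 1.0]], 'R': [[-0.8959, -0.4442, -0.0068], [-0.2509, 0.5187, -0.8173], [0.3666, -0.7305, -0.5761]], 't': [0.4914, 0.2308, 0.7682]} [0.217 0.66  0.635]
top {'camera_matrix': [[515.3958, 0.0, 325.3796], [0.0, 515.3958, 236.3405], [0.0, 0.0, 1.0]], 'R': [[-0.0084, -1.0, -0.0035], [-0.9802, 0.009, -0.1976], [0.1976, 0.0018, -0.9803]], 't': [0.0155, 0.5578, 1.1422]} [0.321 0.008 1.23 ]
```

View pics/side0.png

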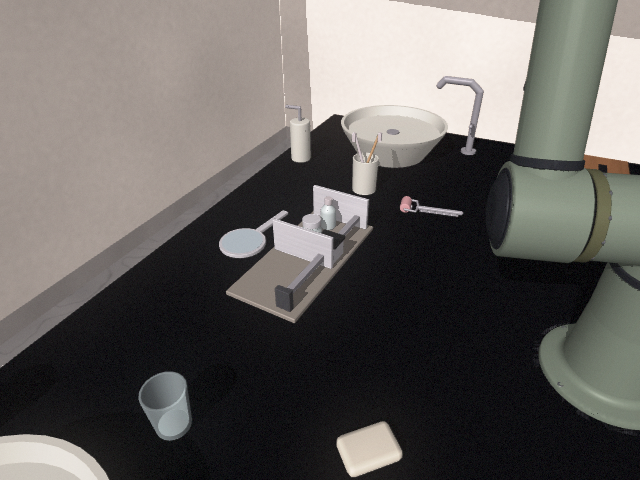

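View pics/top0.png

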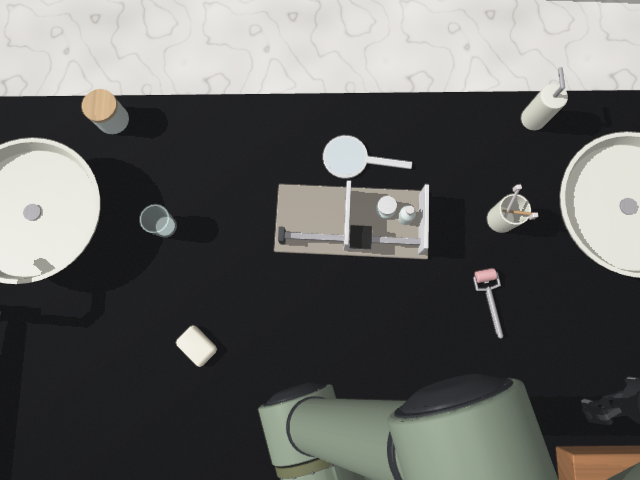

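The side view shows the organiser around (300,260) and its end post at (285,298). In the top view the slab runs from about (279,184) to (428,259), with the end post at (282,236), the release at (360,236), and the jaw plate at x≈348. I'll zoom in to measure these.

Run:
```python
import cv2
i=cv2.imread("pics/top0.png")[170:275,262:442]
cv2.imwrite("pics/topz.png",cv2.resize(i,None,fx=4.4,fy=4.4,interpolation=cv2.INTER_CUBIC))
i=cv2.imread("pics/side0.png")[180:325,220:380]
cv2.imwrite("pics/sidez.png",cv2.resize(i,None,fx=4,fy=4,interpolation=cv2.INTER_CUBIC))
```

```text
(no output)
```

View pics/topz.png

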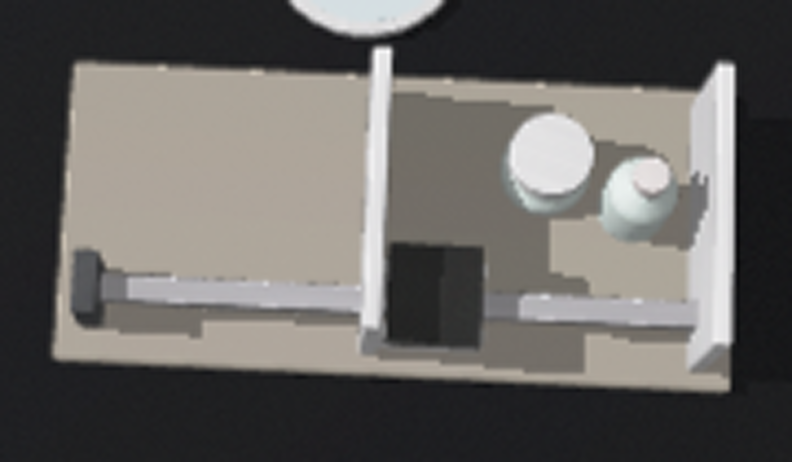

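View pics/sidez.png

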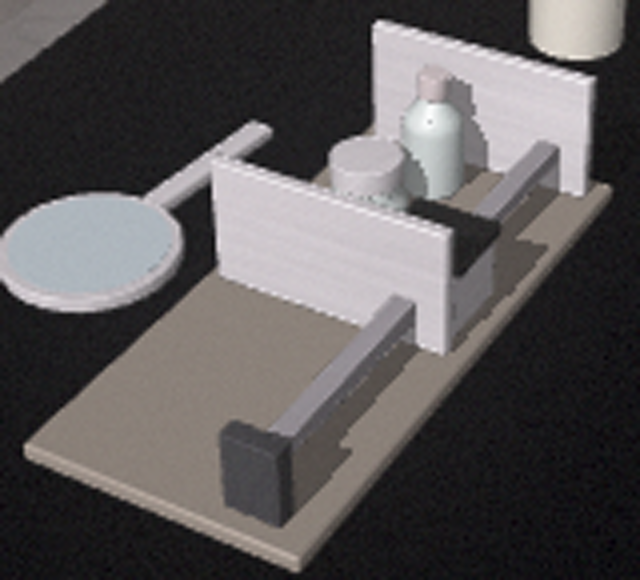

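```bash
cat > h.py <<'E'
import numpy as np
from rig import eyes
def ray(n,uv,z):
    p=eyes.camera_params(n);R=np.array(p["R"]);t=np.array(p["t"]);K=np.array(p["camera_matrix"])
    c=-R.T@t; d=R.T@np.linalg.solve(K,[uv[0],uv[1],1]); return c+d*(z-c[2])/d[2]
def proj(n,X):
    p=eyes.camera_params(n);x=np.array(p["camera_matrix"])@(np.array(p["R"])@X+p["t"]);return x[:2]/x[2]
tz=lambda u,v:(262+(u+.5)/4.4-.5,170+(v+.5)/4.4-.5)
sz=lambda u,v:(220+(u+.5)/4-.5,180+(v+.5)/4-.5)
E
python3 - <<'E'
from h import *
P=lambda u,v,z:ray("top",tz(u,v),z)
TL=P(75,62,.012);BL=P(52,360,.012);BR=P(730,392,.012)
print(TL,BL,BR,"W",np.linalg.norm(TL-BL),"L",np.linalg.norm(BR-BL))
S=lambda u,v,z:ray("side",sz(u,v),z)
sTL=S(25,449,.012);sBL=S(300,570,.012);sBR=S(612,188,.012)
print("side",sTL,sBL,sBR,np.linalg.norm(sTL-sBL),np.linalg.norm(sBR-sBL))
# organiser: +y = BR->BL ; +x = BL->TL
ey=(BL-BR)[:2];ey/=np.linalg.norm(ey);ex=(TL-BL)[:2];ex/=np.linalg.norm(ex)
ex2=np.array([ey[1],-ey[0]]);print("yaw",np.degrees(np.arctan2(-ey[0],ey[1])),"from ex",np.degrees(np.arctan2(ex[1],ex[0])))
ang=np.arctan2(-ey[0],ey[1]);print(ang)
O=((TL+BR)/2)[:2];sO=((sTL+sBR)/2)[:2];print("O",O,sO)
R=np.array([[np.cos(ang),-np.sin(ang)],[np.sin(ang),np.cos(ang)]])
loc=lambda X:(R.T@(X[:2]-O)).round(4)
for nm,q in dict(reltl=(388,243),reltr=(484,246),relbr=(481,348),relbl=(385,342)).items(): X=P(*q,.070);print(nm,X.round(4),loc(X))
for nm,q in dict(jin_t=(391,48),jin_b=(382,325),jout_t=(374,48),jout_b=(362,325)).items(): X=P(*q,.095);print(nm,X.round(4),loc(X))
print("post",loc(P(84,288,.06)))
sloc=lambda X:(R.T@(X[:2]-sO)).round(4)
for nm,q,z in (("jout_robot",(446,228),.095),("jin?",(453,226),.095),("jout_far",(213,156),.095),("relcorner",(498,225),.07),("serumtop",(433,70),.082),("jartop",(367,155),.045)): print(nm,sloc(S(*q,z)))
for nm,q,z in (("serum",(652,176),.082),("jar",(551,153),.045)): print(nm,loc(P(*q,z)))
E
```

```text
[0.69998124 0.12455693 0.012     ] [0.53095422 0.13549147 0.012     ] [ 0.51000567 -0.23282876  0.012     ] W 0.16938033341000375 L 0.36891548326051726
side [0.69475179 0.12972209 0.012     ] [0.52657025 0.14226485 0.012     ] [ 0.50837431 -0.22752821  0.012     ] 0.1686486023283685 0.37024045946456446
yaw -3.255242513663708 from ex -3.7013679549906437
-0.056814699814328205
O [ 0.60499345 -0.05413592] [ 0.60156305 -0.04890306]
reltl [ 0.5816 -0.046   0.07  ] [-0.0239  0.0068]
reltr [ 0.5795 -0.0962  0.07  ] [-0.0231 -0.0435]
relbr [ 0.5253 -0.0933  0.07  ] [-0.0774 -0.0436]
relbl [ 0.5289 -0.0435  0.07  ] [-0.0766  0.0063]
jin_t [ 0.6802 -0.0482  0.095 ] [0.0748 0.0102]
jin_b [ 0.5332 -0.041   0.095 ] [-0.0724  0.009 ]
jout_t [ 0.6803 -0.0394  0.095 ] [0.0743 0.019 ]
jout_b [ 0.5333 -0.0308  0.095 ] [-0.0729  0.0192]
post [-0.0535  0.1654]
jout_robot [-0.068   0.0087]
jin? [-0.0703  0.0053]
jout_far [0.0778 0.0104]
relcorner [-0.075 -0.039]
serumtop [ 0.0269 -0.1515]
jartop [ 0.0433 -0.0984]
serum [ 0.0158 -0.1289]
jar [ 0.0357 -0.0799]
```

```bash
cat >> h.py <<'E'
from rig import status
from scipy.spatial.transform import Rotation as Ro
O=np.array([.604,-.0525]);ang=-.060
OR=np.array([[np.cos(ang),-np.sin(ang)],[np.sin(ang),np.cos(ang)]])
def W(lx,ly,z): return np.r_[O+OR@[lx,ly],z]
def go(X):
    s=status.get_state();w,x,y,z=s["tool_rot"];r=Ro.from_quat([x,y,z,w])
    T=np.eye(3);T[:2,0]=OR[:,1];T[:2,1]=OR[:,0];T[2,2]=-1
    print("t",round(s["time"],2),"pos",np.round(s["ee_pos"],4),"local",np.round(OR.T@(np.array(s["ee_pos"])[:2]-O),4),"F",np.round(s["wrist_force"],1))
    print("target",X.round(4),"shift cm",(100*r.inv().apply(X-s["ee_pos"])).round(2),"twist",np.degrees((r.inv()*Ro.from_matrix(T)).as_rotvec()).round(1))
E
python3 -c "
from h import *
go(W(-.05,-.012,.13))
go(W(-.05,-.012,.23))"
```

```text
t 0.1 pos [ 0.221  -0.5031  0.2306] local [-0.3553 -0.4727] F [-0.3 -0.  -0.1]
target [ 0.5534 -0.0615  0.13  ] shift cm [ 48.18 -27.05  10.11] twist [ -0.1  -0.1 -62.9]
t 0.1 pos [ 0.221  -0.5031  0.2306] local [-0.3553 -0.4727] F [-0.3 -0.  -0.1]
target [ 0.5534 -0.0615  0.23  ] shift cm [ 48.19 -27.07   0.11] twist [ -0.1  -0.1 -62.9]
```

>>> servo_tool(
  translation=[
    [3, -1.7, 0],
    [7, -3.9, 0],
    [12, -6.7, 0],
    [17, -9.5, 0],
    [22, -12.4, 0],
    [27, -15.2, 0],
    [32, -18, 0],
    [37, -20.8, 0],
    [41, -23, 0],
    [44, -24.7, 0],
  ],
  twist=[
    [0, 0, -4],
    [0, 0, -10],
    [0, 0, -17],
    [0, 0, -24],
    [0, 0, -31],
    [0, 0, -38],
    [0, 0, -45],
    [0, 0, -52],
    [0, 0, -58],
    [0, 0, -63],
  ],
  hand=[80, 50, 20, 0, 0, 0, 0, 0, 0, 0],
)

```text
time: 1.35
ee_pos: [0.5254, -0.0986, 0.2309]
tool_rot: [-0.0, 0.726, 0.688, -0.0]
wrist_force: [0.3, -0.8, 0.1]
finger_gap: 0.0001
```

```bash
python3 -c "
from h import *
go(W(-.05,-.012,.13))"
```

```text
t 1.35 pos [ 0.5254 -0.0986  0.2309] local [-0.0757 -0.0507] F [ 0.3 -0.8  0.1]
target [ 0.5534 -0.0615  0.13  ] shift cm [ 3.85  2.6  10.09] twist [-0.  -0.   0.4]
```

>>> servo_tool(
  translation=[
    [1, 0.7, 0],
    [2.5, 1.7, 2],
    [3.5, 2.4, 5],
    [3.8, 2.6, 8],
    [3.8, 2.6, 11],
    [3.8, 2.6, 13],
    [3.8, 2.6, 13],
  ],
  twist=[
    [0, 0, 0],
    [0, 0, 0],
    [0, 0, 0],
    [0, 0, 0],
    [0, 0, 0],
    [0, 0, 0],
    [0, 0, 0],
  ],
  hand=[0, 0, 0, 0, 0, 0, 0],
)

```text
time: 2.22
ee_pos: [0.5509, -0.0644, 0.0996]
tool_rot: [-0.002, 0.728, 0.686, -0.001]
wrist_force: [-0.1, 0.5, -0.6]
finger_gap: -0.0002
```

Run:
```python
from h import *
import cv2
go(W(-.05,-.012,.075))
i=eyes.get_image("top")[150:275,252:442,::-1];cv2.imwrite("pics/t1.png",cv2.resize(i,None,fx=4,fy=4,interpolation=2))
i=eyes.get_image("side")[130:325,200:400,::-1];cv2.imwrite("pics/s1.png",cv2.resize(i,None,fx=3,fy=3,interpolation=2))
```

```text
t 2.23 pos [ 0.5509 -0.0644  0.0996] local [-0.0523 -0.0151] F [-0.1  0.5 -0.6]
target [ 0.5534 -0.0615  0.075 ] shift cm [0.31 0.24 2.46] twist [-0.2 -0.   0. ]
```

View pics/t1.png

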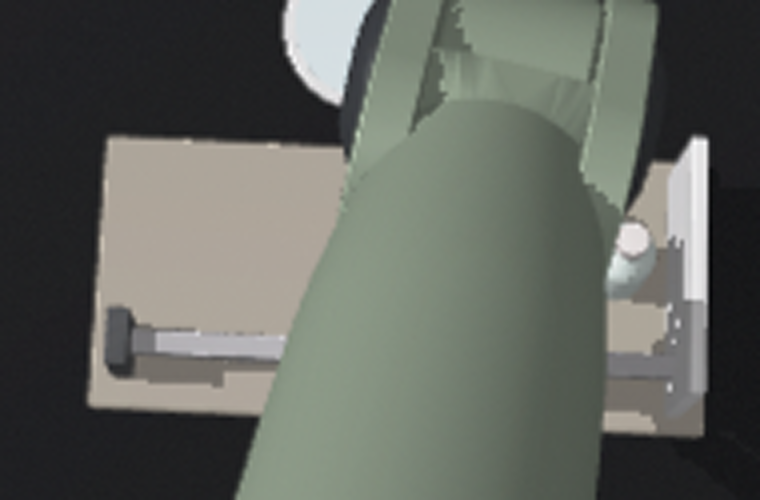

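View pics/s1.png

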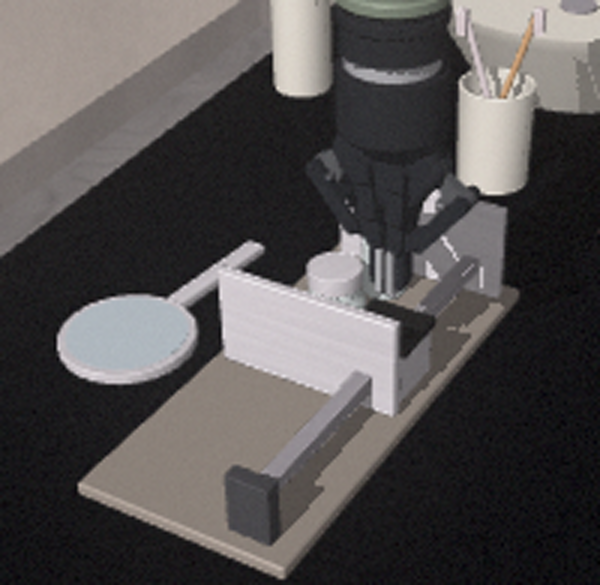

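Run:
```python
from h import *
X=np.array([0.5509,-0.0644,0.0996]);p=proj("side",X);print("proj tip",p,"in zoom",(p-[200,130]+.5)*3-.5)
for l in [(-.05,-.0185,.07),(-.077,-.0435,.07),(-.077,.0065,.07),(-.05,.0095,.095),(-.075,.0195,.095),(.075,.0195,.095)]:
    p=proj("side",W(*l));print(l,((p-[200,130]+.5)*3-.5).round(0))
```

```text
proj tip [329.61316853 226.12831063] in zoom [389.83950559 289.38493188]
(-0.05, -0.0185, 0.07) [389. 320.]
(-0.077, -0.0435, 0.07) [438. 313.]
(-0.077, 0.0065, 0.07) [406. 348.]
(-0.05, 0.0095, 0.095) [370. 311.]
(-0.075, 0.0195, 0.095) [395. 328.]
(0.075, 0.0195, 0.095) [216. 270.]
```

>>> servo_tool(
  translation=[
    [0, 0, 1],
    [0, 0, 2],
    [0, 0, 2.7],
    [0, 0, 3.1],
    [0, 0, 3.4],
    [0, 0, 3.7],
    [0, 0, 3.7],
    [0, 0, 3.7],
  ],
  twist=[
    [0, 0, 0],
    [0, 0, 0],
    [0, 0, 0],
    [0, 0, 0],
    [0, 0, 0],
    [0, 0, 0],
    [0, 0, 0],
    [0, 0, 0],
  ],
  hand=[0, 0, 0, 0, 0, 0, 0, 0],
)

```text
time: 3.32
ee_pos: [0.5529, -0.0641, 0.0646]
tool_rot: [0.0, 0.727, 0.687, 0.0]
wrist_force: [-1.9, 1.8, 4.3]
finger_gap: 0.0
```

```bash
python3 -c "
from h import *
go(W(-.05,0,.062))"
```

```text
t 3.33 pos [ 0.5529 -0.0641  0.0646] local [-0.0503 -0.0146] F [-1.9  1.8  4.3]
target [ 0.5541 -0.0495  0.062 ] shift cm [1.46 0.03 0.26] twist [0.  0.  0.1]
```

>>> servo_tool(
  translation=[
    [0, 0, 0.2],
    [0, 0, 0.4],
    [0, 0, 0.4],
  ],
  twist=[
    [0, 0, 0],
    [0, 0, 0],
    [0, 0, 0],
  ],
  hand=[0, 0, 0],
)

```text
time: 3.7
ee_pos: [0.553, -0.0641, 0.061]
tool_rot: [0.0, 0.727, 0.687, 0.0]
wrist_force: [-2.8, 1.2, 10.5]
finger_gap: -0.0
```

>>> servo_tool(
  translation=[
    [0.4, 0, 0],
    [0.8, 0, 0],
    [1.2, 0, 0],
    [1.6, 0, 0],
    [2.0, 0, 0],
    [2.5, 0, 0],
    [3, 0, 0],
    [3.5, 0, 0],
    [4, 0, 0],
    [4, 0, 0],
  ],
  twist=[
    [0, 0, 0],
    [0, 0, 0],
    [0, 0, 0],
    [0, 0, 0],
    [0, 0, 0],
    [0, 0, 0],
    [0, 0, 0],
    [0, 0, 0],
    [0, 0, 0],
    [0, 0, 0],
  ],
  hand=[0, 0, 0, 0, 0, 0, 0, 0, 0, 0],
)

```text
time: 4.95
ee_pos: [0.5553, -0.0244, 0.061]
tool_rot: [0.001, 0.727, 0.687, -0.0]
wrist_force: [-3.9, -1.2, 9.4]
finger_gap: 0.0002
```

Run:
```python
from h import *
import cv2
go(W(-.05,.138,.061))
i=eyes.get_image("side")[130:325,200:400,::-1];cv2.imwrite("pics/s2.png",cv2.resize(i,None,fx=3,fy=3,interpolation=2))
```

```text
t 4.95 pos [ 0.5553 -0.0244  0.061 ] local [-0.0503  0.0251] F [-3.9 -1.2  9.4]
target [0.5624 0.0882 0.061 ] shift cm [11.29  0.06 -0.02] twist [0.  0.1 0.2]
```

View pics/s2.png

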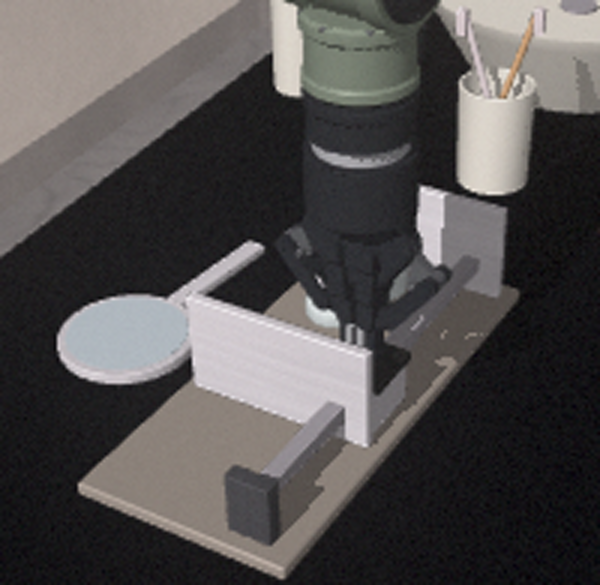

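The jaw is moving: the plate's near corner went from (399,324) to (368,352). I'll keep pushing.

>>> servo_tool(
  translation=[
    [0.6, 0, 0],
    [1.4, 0, 0],
    [2.4, 0, 0],
    [3.4, 0, 0],
    [4.4, 0, 0],
    [5.4, 0, 0],
    [6.4, 0, 0],
    [7.4, 0, 0],
    [8.4, 0, 0],
    [9, 0, 0],
  ],
  twist=[
    [0, 0, 0],
    [0, 0, 0],
    [0, 0, 0],
    [0, 0, 0],
    [0, 0, 0],
    [0, 0, 0],
    [0, 0, 0],
    [0, 0, 0],
    [0, 0, 0],
    [0, 0, 0],
  ],
  hand=[0, 0, 0, 0, 0, 0, 0, 0, 0, 0],
)

```text
time: 6.25
ee_pos: [0.5605, 0.0653, 0.061]
tool_rot: [0.001, 0.727, 0.686, -0.0]
wrist_force: [-3.1, -2.7, 8.8]
finger_gap: -0.0002
```

>>> servo_tool(
  translation=[
    [0.3, 0, 0],
    [0.7, 0, 0],
    [1.1, 0, 0],
    [1.4, 0, 0],
    [1.7, 0, 0],
    [1.7, 0, 0],
    [1.7, 0, 0],
  ],
  twist=[
    [0, 0, 0],
    [0, 0, 0],
    [0, 0, 0],
    [0, 0, 0],
    [0, 0, 0],
    [0, 0, 0],
    [0, 0, 0],
  ],
  hand=[0, 0, 0, 0, 0, 0, 0],
)

```text
time: 7.12
ee_pos: [0.5626, 0.0807, 0.061]
tool_rot: [0.002, 0.728, 0.686, -0.001]
wrist_force: [-0.1, -5.8, 6.9]
finger_gap: -0.0002
```

Run:
```python
from h import *
import cv2
go(W(-.05,.138,.061))
i=eyes.get_image("side")[180:325,200:360,::-1];cv2.imwrite("pics/s3.png",cv2.resize(i,None,fx=4,fy=4,interpolation=2))
```

```text
t 7.12 pos [0.5626 0.0807 0.061 ] local [-0.0493  0.1305] F [-0.1 -5.8  6.9]
target [0.5624 0.0882 0.061 ] shift cm [ 0.75 -0.07 -0.  ] twist [0.2 0.2 0.1]
```

View pics/s3.png

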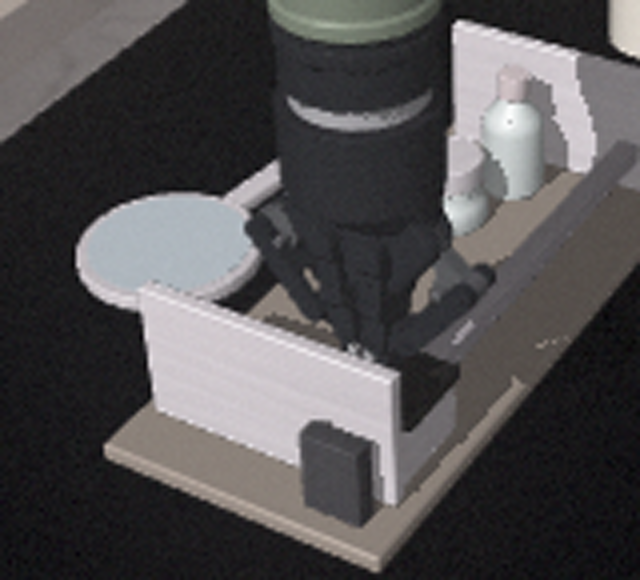

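>>> servo_tool(
  translation=[
    [0.2, 0, 0],
    [0.4, 0, 0],
    [0.6, 0, 0],
    [0.6, 0, 0],
  ],
  twist=[
    [0, 0, 0],
    [0, 0, 0],
    [0, 0, 0],
    [0, 0, 0],
  ],
  hand=[0, 0, 0, 0],
)

```text
time: 7.68
ee_pos: [0.5626, 0.0807, 0.0611]
tool_rot: [0.007, 0.729, 0.685, -0.005]
wrist_force: [-3.2, -23.3, 9.6]
finger_gap: -0.0002
```

>>> servo_tool(
  translation=[
    [-0.3, 0, 0],
    [-0.6, 0, 0],
    [-0.6, 0, -0.3],
    [-0.6, 0, -0.8],
    [-0.6, 0, -1.4],
    [-0.65, 0, -2.0],
    [-0.7, 0, -3],
    [-0.9, 0, -5],
    [-1.5, 0, -8],
    [-1.5, 0, -11],
  ],
  twist=[
    [0, 0, 0],
    [0, 0, 0],
    [0, 0, 0],
    [0, 0, 0],
    [0, 0, 0],
    [0, 0, 0],
    [0, 0, 0],
    [0, 0, 0],
    [0, 0, 0],
    [0, 0, 0],
  ],
  hand=[0, 0, 0, 0, 0, 0, 0, 0, 0, 0],
)

```text
time: 8.93
ee_pos: [0.561, 0.0746, 0.1718]
tool_rot: [-0.001, 0.727, 0.687, 0.001]
wrist_force: [-0.1, 0.4, -0.2]
finger_gap: -0.0003
```

>>> servo_tool(
  translation=[
    [0, 0, -3],
    [-2, 3, -7],
    [-5, 7, -9],
    [-10, 12, -9],
    [-15, 15, -9],
    [-20, 15, -9],
    [-24, 15, -9],
    [-27, 15, -9],
    [-27, 15, -9],
  ],
  twist=[
    [0, 0, 0],
    [0, 0, 0],
    [0, 0, 0],
    [0, 0, 0],
    [0, 0, 0],
    [0, 0, 0],
    [0, 0, 0],
    [0, 0, 0],
    [0, 0, 0],
  ],
  hand=[0, 0, 0, 0, 0, 0, 0, 0, 0],
)

```text
time: 10.05
ee_pos: [0.6952, -0.2061, 0.2605]
tool_rot: [-0.0, 0.728, 0.685, 0.001]
wrist_force: [-1.2, 0.3, 0.4]
finger_gap: -0.0001
```

Run:
```python
from h import *
import cv2
a=eyes.get_image("top")[:,:,::-1];cv2.imwrite("pics/t4.png",a)
b=eyes.get_image("side")[:,:,::-1];cv2.imwrite("pics/s4f.png",b)
cv2.imwrite("pics/s4.png",cv2.resize(b[180:325,200:360],None,fx=4,fy=4,interpolation=2))
cv2.imwrite("pics/t4z.png",cv2.resize(a[170:275,262:442],None,fx=4.4,fy=4.4,interpolation=2))
```

```text
(no output)
```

View pics/s4.png

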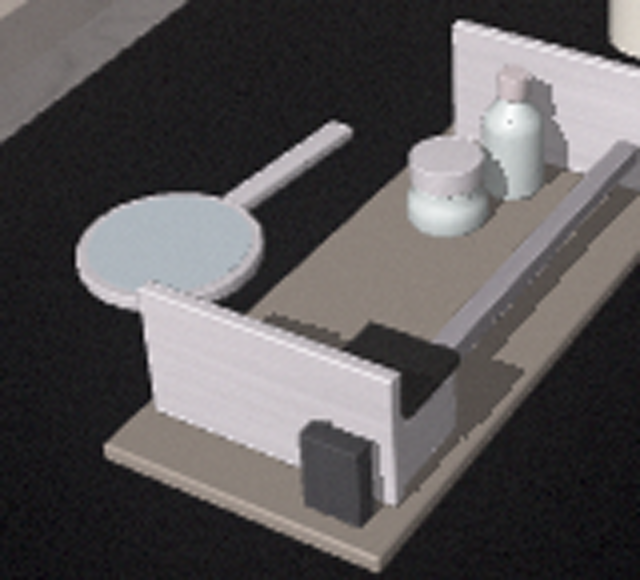

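View pics/t4z.png

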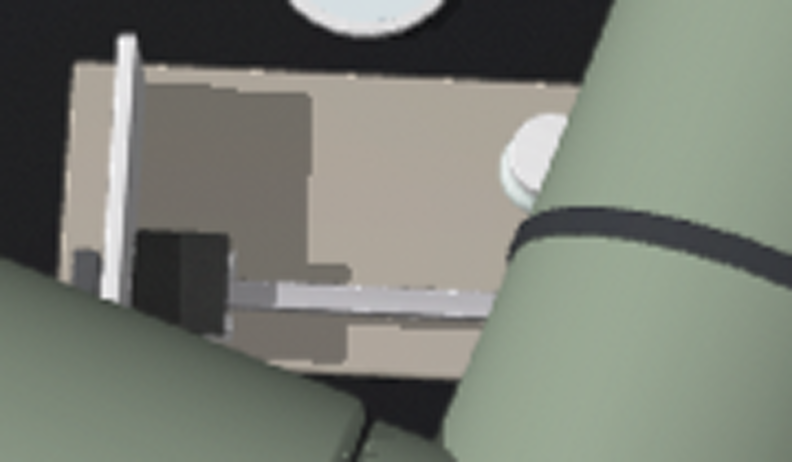

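View pics/s4f.png

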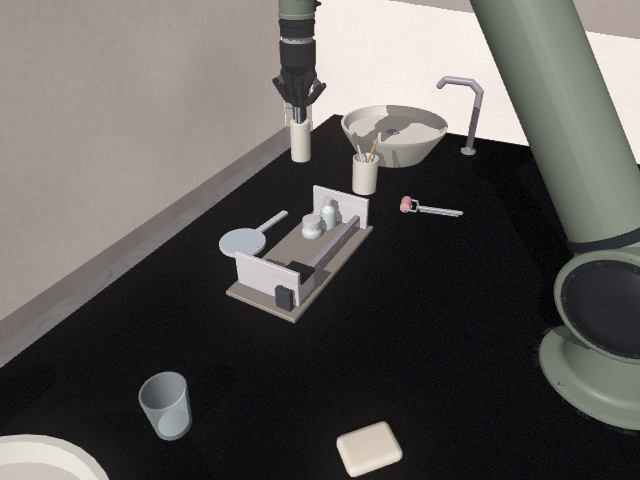

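Run:
```python
from h import *
P=lambda u,v,z:ray("top",tz(u,v),z)
Ot=np.array([.605,-.0541])
loc=lambda X:(OR.T@(X[:2]-Ot)).round(4)
print("inner",loc(P(138,38,.095)),"outer",loc(P(119,38,.095)),"outer near",loc(P(104,290,.095)),"post inner",loc(P(99,255,.06)))
for u,v in((135,231),(229,235),(226,333)):print("rel",loc(P(u,v,.07)))
import cv2
a=cv2.imread("pics/side0.png").astype(int);b=cv2.imread("pics/s4f.png").astype(int)
for n,(x0,y0,x1,y1) in dict(serum=(318,195,338,228),roller=(398,192,465,218),tumbler=(135,370,195,440),soap=(335,420,405,478),mirror=(218,210,290,258),holder=(350,130,381,195)).items():
    print(n,abs(a-b)[y0:y1,x0:x1].mean().round(2))
```

```text
inner [0.0735 0.1426] outer [0.073  0.1525] outer near [-0.0615  0.1514] post inner [-0.0358  0.1585]
rel [-0.0242  0.1396]
rel [-0.0238  0.0902]
rel [-0.0761  0.0888]
serum 1.44
roller 3.36
tumbler 2.47
soap 2.14
mirror 22.06
holder 12.32
```

Run:
```python
import cv2,numpy as np
a=cv2.imread("pics/top0.png")[212:258,325:380];b=cv2.imread("pics/side0.png")[225:280,290:350];c=cv2.imread("pics/s4f.png")[255:320,260:320]
f=lambda i:cv2.resize(np.clip(i*1.4,0,255).astype(np.uint8),(390,390),interpolation=2)
cv2.imwrite("pics/cmp.png",np.hstack([f(a),f(b)]));cv2.imwrite("pics/cmp2.png",cv2.resize(f(c),(580,580)))
```

```text
(no output)
```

View pics/cmp.png

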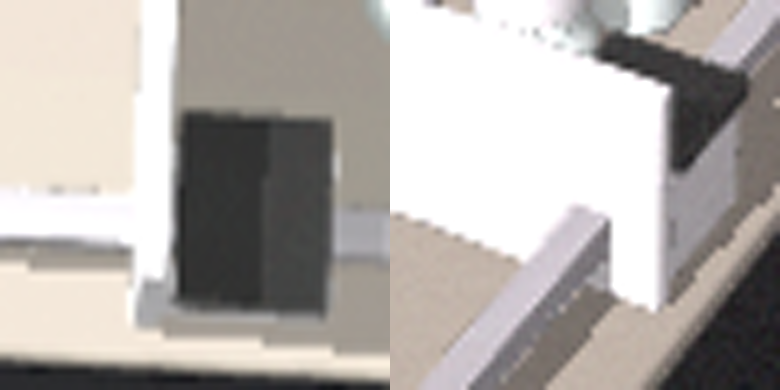

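View pics/cmp2.png

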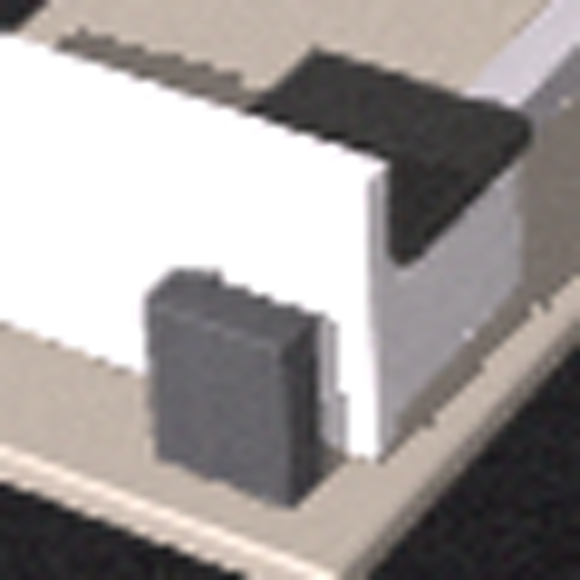

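Run:
```python
from rig import status,job
import cv2,numpy as np
a=cv2.imread("pics/s3.png").astype(int);b=cv2.imread("pics/s4.png").astype(int)
print("jaw region change s3->s4",abs(a-b)[400:560,100:420].mean())
s=status.get_state();print(s["time"],np.round(s["wrist_force"],1),np.abs(s["qd"]).max().round(3))
print(job.finish_job())
```

```text
jaw region change s3->s4 2.2126171875
10.15 [-0.3 -0.3 -0. ] 0.024
the job is handed in; nothing more can be done
None
```

The sliding jaw is back against a firm stop at the end post, the release has been let go, and the job was handed in at about 10.2 s. With the fingers shut I pressed the release to its hard stop (tip at 61 mm, about 10 N). I kept it down while pushing the jaw about 133 mm, then lifted straight off.

**Last checks:**
- **Stop:** the push rose to 23 N with the tip not moving and the release still fully down.
- **After letting go:** the jaw looked unmoved after I lifted. The wrist force was near zero, and the arm is high and clear of everything. The release looked up in the pictures, but I did not measure its height.
- **Toiletries:** by eye, everything I could see looked in place. The serum, roller, tumbler and soap barely changed between pictures. The mirror and holder areas changed more, which I put down to shadow and the jaw now overlapping the mirror in view.

**Disagreements:**
- **Gap at the post:** the top view puts the jaw plate about 6 mm short of the post's inner face. I took the rigid stop as the real end of travel and did not push again.
- **Cameras:** the two cameras differed by about 5 mm on where the organiser is.
- **Retreat:** after lifting off, I moved outward over the counter instead of back toward the robot. That was at about 0.26 m height and touched nothing.

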